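# Set up the sole clamping jig and hold its heel slide open

### The job

Get the sole jig ready for the next sneaker: the yellow pin is already in hole one, so first seat the blue pin fully home in the hole with two pips, let go of it, then seat the red pin fully home in the hole with three pips and let go. Then take the orange fin of the spring-loaded heel slide, pull it away from the toe cup until the yellow pointer is level with the red mark, and finish with the gripper still holding it there, pins in place, so that the shoe can be laid in. Leave everything else on the bench where it is.

Things in the scene. Friction and masses are not known exactly. Their poses are not given: they have to be found in the camera images.
- jig: sole clamping jig, fixed to the bench: aluminium bed 170 (x) x 400 (y) x 28 mm; y from -240 to +160 mm. Origin on the bench under the bed's point x = 0, y = 0; z up. A black toe cup, 30 mm above the bed, stands at its +y end (beyond y = +115 mm); the spring-loaded heel slide runs over its -y end. Three pin holes, told apart by 1, 2 and 3 black pips
- hole1 (a point): hole number 1, marked by 1 black pip beside it: point at the centre of its mouth, level with the bed's top (28 mm above the bench). Bore 17 mm across, 24 mm deep; a fully seated pin's head rests on the bed, its origin 20 mm below this point. Axes as the jig's
- hole2 (a point): hole number 2, marked by 2 black pips beside it: point at the centre of its mouth, level with the bed's top (28 mm above the bench). Bore 17 mm across, 24 mm deep; a fully seated pin's head rests on the bed, its origin 20 mm below this point. Axes as the jig's
- hole3 (a point): hole number 3, marked by 3 black pips beside it: point at the centre of its mouth, level with the bed's top (28 mm above the bench). Bore 17 mm across, 24 mm deep; a fully seated pin's head rests on the bed, its origin 20 mm below this point. Axes as the jig's
- pin_yellow: turned locating pin standing upright: yellow plastic head 24 mm across and 35 mm tall on a steel shank 14 mm across and 20 mm long with a chamfered foot; origin at the centre of the shank's foot, z up along the pin, so the head spans 20 to 55 mm above the origin; about 60 g. It is already seated in hole 1 and stays there
- pin_blue: turned locating pin standing upright: blue plastic head 24 mm across and 35 mm tall on a steel shank 14 mm across and 20 mm long with a chamfered foot; origin at the centre of the shank's foot, z up along the pin, so the head spans 20 to 55 mm above the origin; about 60 g. It starts in a pocket of the wooden stand
- pin_red: turned locating pin standing upright: red plastic head 24 mm across and 35 mm tall on a steel shank 14 mm across and 20 mm long with a chamfered foot; origin at the centre of the shank's foot, z up along the pin, so the head spans 20 to 55 mm above the origin; about 60 g. It starts in the other pocket of the wooden stand
- stand: wooden pin stand, fixed, 130 (x) x 55 (y) x 30 mm, origin at the centre of its underside; two pockets 18 mm across on its x axis, 35 mm either side of the middle. Pins sit in them with the head resting on the top, 30 mm above the bench
- heel_slide (a joint): travel of the heel slide in m: 0 at rest against its stop (spring holds it there), growing as it is pulled along the jig's -y (away from the toe cup), stop at 0.065. The spring pulls back with about 6 N at rest, plus 1.5 N per 10 mm; it runs home by itself when let go
- grip_top (a point): top centre of the heel slide's orange upright grip fin, 98 mm above the bench; the fin is 14 mm thick along the jig's y, 50 mm wide along its x and stands 56 mm clear above the slide's dark carriage (whose top is 42 mm above the bench); it moves with the slide. A black heel cup, top 57 mm above the bench, stands on the slide on the toe side, leaving 48 mm clear between it and the fin
- pointer (a point): outer tip of the slide's yellow pointer, a bar 4 mm wide along the jig's y, 36 mm above the bench, moving with the slide
- mark: red mark block, 18 x 4 (along the jig's y) x 10 mm, fixed on the scale beside the slide; origin at the centre of its underside, axes as the jig's. The slide is on the mark when the pointer tip has the same jig y as this origin; 25 to 50 mm of pull away from rest
- sole: loose white sneaker sole, 285 x 90 x 28 mm; a bystander, origin at its underside's middle
- glue: small amber bottle with yellow label and white cap, 42 mm across, 85 mm tall; a bystander, origin at its underside's middle
- dye: small glass jar with blue label and black cap, 52 mm across, 70 mm tall; a bystander, origin at its underside's middle
- rotary_tool: grey and black hand-held rotary tool lying down, about 205 mm long, 50 mm tall; a bystander, origin at its underside's middle
There are look-alikes about, which are no part of the job. Leave any white look-alike of the pin_blue alone.

How it is judged:
On the way, in this order (a step that is already met when the one before it is completed fails the run):
1. the blue pin is fully home in hole 2 and let go (horizontal distance between pin_blue and hole2 below 0.005 m and z of pin_blue in the frame of hole2 below -0.016 m and angle between pin_blue's own z axis and vertical below 0.12 rad and contact force between the fingers and pin_blue below 0.2 N), for 0.2 s.
2. the red pin is fully home in hole 3 and let go, the blue one still seated (horizontal distance between pin_blue and hole2 below 0.005 m and z of pin_blue in the frame of hole2 below -0.016 m and angle between each of pin_blue, pin_red's own z axis and vertical below 0.12 rad and horizontal distance between pin_red and hole3 below 0.005 m and z of pin_red in the frame of hole3 below -0.016 m and contact force between the fingers and pin_red below 0.2 N), for 0.2 s.
3. the gripper holds the heel slide with its pointer at the red mark (y of pointer in the frame of mark between -0.005 and 0.005 m and contact force between the fingers and heel_slide above 3 N), for 0.3 s.
At the end, for the whole second after the job is handed in: All three pins seated (5 mm from hole axis, foot 16 mm deep, tilt under 0.12 rad), blue and red let go; fingers hold the slide (over 3 N) still (under 10 mm/s), pointer within 5 mm of the red mark along the jig's y, for the last second; no bystander moved over 30 mm (all of step 2 and all of step 3 and horizontal distance between pin_yellow and hole1 below 0.005 m and z of pin_yellow in the frame of hole1 below -0.016 m and angle between pin_yellow's own z axis and vertical below 0.12 rad and contact force between the fingers and pin_blue below 0.2 N and velocity of joint heel_slide between -0.01 and 0.01 m/s); the arm keeps its last pose, push and grip.
It fails at once if a loose bystander (loose sole, bottle, jar or rotary tool) is shifted by more than 30 mm (distance of any of sole, glue, dye, rotary_tool from where it was at the start of the episode above 0.03 m).
It also fails if it takes over 61 s, if anything falls off the work surface, if the arm or the gripper's body presses on something with over 40 N, if the wrist force passes 120 N, or if a joint passes its speed limit or range.

### The arm

A 7-joint arm with a two-finger parallel gripper is mounted at the origin on the work surface. World frame = base frame: x ahead of the robot, y to its left, z up, the work surface at z = 0. Lengths are in m, angles in rad, forces in N, time in s.
With the tool pointing down it reaches from about 0.4 to 0.9 m from the base axis. Payload 5.6 kg.
Tool frame: the origin (TCP) lies between the finger pads; the fingertips stand 14 mm ahead of it and the grasp point (between the pads) lies 5 mm behind it; z points along the fingers, y is the line along which they close (so a half turn about z gives the same grasp; the last joint's range is limited). The gripper opens to 92 mm and grips with 3 to 60 N. Pads are 20 mm wide; open, the fingers measure 128 mm over their backs; the gripper's body (75 mm by 189 mm) begins 69 mm behind the grasp point.
Start: joints at [-1.15, 0.468, -0.012, 1.603, 0.006, 1.071, -0.056], TCP at [0.291, 0.581, 0.229] pointing down, gripper open.
Joint ranges: [-2.53, 2.53], [-0.31, 2.02], [-1.57, 1.55], [0.28, 2.44], [-1.29, 4.43], [0.15, 1.84], [-2.92, 2.92]. Speed limits (rad/s): [2.57, 2.57, 3.14, 3.14, 3.14, 3.14, 3.14].

### API

Orientations are given as a unit quaternion [w, x, y, z].
In Python, from cell import bot gives the robot as it stands.
- The arm moves only by the tool move_arm, never from a script. Its argument "motion" is a list of rows, each an object of numbers: "x", "y", "z": the shift along the world's x, y, z in mm; "yaw": the turn about the world's z in degrees. A call has 1 to 10 rows; each row is the pose to reach, as a shift and turn from the pose commanded when the call began; what a row does not reach only later rows make up. A row lasts 1/10 s, in which the tool goes at most 50 mm and 8.59 degrees, less where a joint would pass 70% of its speed; a pose out of reach is approached as far as the arm can. A call with a gripper value outside its range is refused whole. "fingers" is the opening, from 0 (shut) to 1 (fully open), set as the call begins (left out, the last holds). The fingers move at their own pace and stop on an object; "squeeze" is the grip in N (left out, the last holds). Time passes only in rows, so rows that repeat a pose let the fingers close. It gives the time, the measured TCP pose, the force, the opening and the grip force at its end, in the units of the state.
- bot.observe(): the state, without advancing time (a new reading comes with each control period).
- bot.read_camera(name): name is "scene" or "top" or "wrist"; returns a dict with "img" (384x512x3 uint8, red, green, blue), "z_map" (384x512 float32, m along the optical axis (not along the pixel's ray), 0 where there is no reading), "vfov" (degrees; the focal length in pixels is half the picture's height over the tangent of half this angle, whatever the lens; pixels are square), "cx", "cy" (the principal point, pixels), "origin" and "orientation" of the camera in the world; the wrist camera has in their place "hand_eye" (4x4, takes a point from camera to tool coordinates, whose origin is the TCP and whose axes are the flange's). Camera axes: x right, y down, z forward; pixel columns grow to the right and rows downward; lengths in m; the calibration is good to about 2 mm. The wrist camera is an equidistant fisheye: a pixel r from the principal point sees the ray r / f radians off the axis. A picture is of the moment at which its call begins: read the wrist's pose just before it.
- bot.hand_in(): hands the job in; it is judged then, once.
The state is a dict: "time": time; "joints": joint angles; "dq": joint speeds; "joint_efforts": joint torques, N m; "tool_pos": TCP position; "orientation": TCP orientation; "ft_force": force on the tool from outside, world axes, zero at the start; "moment": the same for the moment, N m; "grip_width": finger opening in m; "grasp_force": force on a finger pad.
Only numpy, scipy, OpenCV 4.12 (cv2) and the standard library are available. Lean on these libraries where they do the work, as an engineer would, in place of code of your own. Each camera call takes 0.05 s, during which the arm holds its last target. There are 200 camera calls.

## Working session

There is one attempt and no reset: what is moved stays moved. The work goes in short steps, Python scripts to look and compute and a tool call to move; the robot and the scene stay as the last step left them, time stands still between calls to the robot, and variables do not carry over. Pictures are saved under pics/ and viewed, at most 10 in all, crops included, and the job is handed in when it is done.

Besides the shell and the picture viewer there is one more tool, called as a command line: name --argument value ..., lists and objects as JSON in quotes. move_arm: Moves the arm, as the interface text tells. Its arguments: {"type":"object","properties":{"motion":{"type":"array"},"fingers":{"type":"number"},"squeeze":{"type":"number"}},"required":["motion"]}

```bash
mkdir -p pics; cat > h.py <<'E'
import numpy as np, cv2
from cell import bot
from scipy.spatial.transform import Rotation as R
def rot(q): return R.from_quat([q[1],q[2],q[3],q[0]]).as_matrix()
def cam(n):
    s=bot.observe(); c=bot.read_camera(n); H,W=c['img'].shape[:2]
    c['f']=H/2/np.tan(np.radians(c['vfov'])/2)
    if n=='wrist':
        T=np.eye(4);T[:3,:3]=rot(s['orientation']);T[:3,3]=s['tool_pos'];M=T@np.array(c['hand_eye'])
        c['R'],c['o']=M[:3,:3],M[:3,3]
    else: c['R'],c['o']=rot(c['orientation']),np.array(c['origin'])
    c['n']=n; return c
def ray(c,u,v):
    u=np.asarray(u,float);v=np.asarray(v,float)
    a=(u-c['cx'])/c['f'];b=(v-c['cy'])/c['f']
    if c['n']=='wrist':
        r=np.hypot(a,b)+1e-12; d=np.stack([a/r*np.sin(r),b/r*np.sin(r),np.cos(r)],-1)
    else: d=np.stack([a,b,np.ones_like(a)],-1)
    return d@c['R'].T
def onz(c,u,v,z):
    d=ray(c,u,v); return c['o']+d*((z-c['o'][2])/d[...,2])[...,None]
def cloud(c):
    v,u=np.mgrid[:384,:512]; d=ray(c,u,v)
    zc=d@c['R'][:,2]
    return c['o']+d*(c['z_map']/zc)[...,None]
def save(c,fn,box=None,s=1):
    im=c['img'][...,::-1]
    if box: im=im[box[1]:box[3],box[0]:box[2]]
    cv2.imwrite('pics/'+fn,cv2.resize(im,None,fx=s,fy=s,interpolation=cv2.INTER_CUBIC))
E
python3 - <<'E'
from h import *
import pickle
for n in('top','scene'):
    c=cam(n); print(n,c['o'],c['R'][:,2],c['f']); save(c,n+'1.png',s=1.5); pickle.dump(c,open(n+'.pkl','wb'))
print(bot.observe())
E
```

```text
top [ 0.47346321 -0.02879366  1.32952463] [ 0.10987483  0.00330288 -0.99393994] 410.4144619169102
scene [1.14283179 0.72260705 0.80357554] [-0.45082236 -0.66468684 -0.59577731] 430.53363173777575
{'time': 0.1, 'joints': array([-1.149986  ,  0.46827493, -0.01158861,  1.6035193 ,  0.00598822,
        1.07139543, -0.05630059]), 'dq': array([-0.00063293, -0.00015144,  0.00029858, -0.00141828,  0.00068197,
       -0.0014344 , -0.00034774]), 'joint_efforts': array([ 1.07732438e-03, -5.21645451e+01, -1.25471887e-02, -2.44367838e+01,
       -5.68309904e-02,  1.39958164e-02,  8.16437205e-05]), 'tool_pos': array([0.29062514, 0.58085486, 0.22774984]), 'orientation': array([-1.25692269e-04,  2.29872635e-01,  9.73220407e-01, -7.71136088e-04]), 'ft_force': array([-0.7032728 ,  0.0674982 ,  0.67649683]), 'moment': array([-0.02897758,  0.04507963, -0.04581239]), 'grasp_force': 0.0, 'grip_width': 0.0919244987908822}
```

View pics/top1.png

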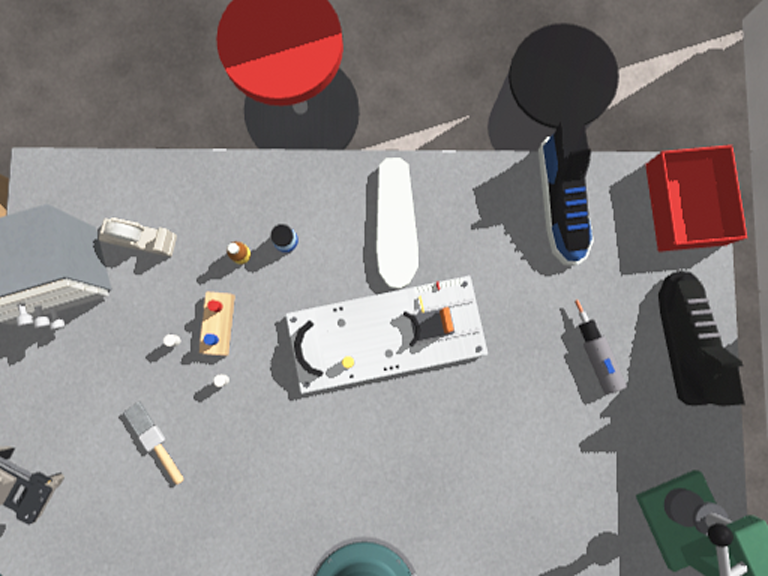

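View pics/scene1.png

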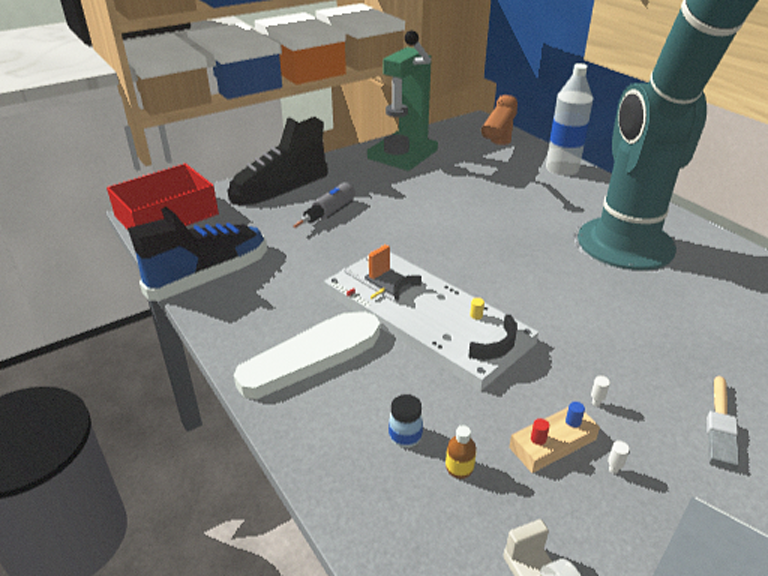

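Candidates (top view, 768-px picture):
- **Blue pin:** (210,340) in the stand. White look-alikes are at (170,341) and (220,381).
- **Red pin:** (213,306). The red mark at (436,286) and the other red things aren't pins.
- **Holes:** two pips at (341,323), three pips at (389,353). Yellow is seated at (347,363), and the corner bolts aren't holes.

I'll check these in one close crop and measure.

```bash
python3 - <<'E'
from h import *
import pickle
c=pickle.load(open('top.pkl','rb'))
save(c,'crop.png',(125,180,330,270),3.9)
P=cloud(c); im=cv2.cvtColor(c['img'],cv2.COLOR_RGB2HSV)
def blobs(n,lo,hi,z,box=(125,180,330,270),mn=4):
    m=cv2.inRange(im,lo,hi); k=np.zeros_like(m);k[box[1]:box[3],box[0]:box[2]]=1;m*=k
    N,L,S,C=cv2.connectedComponentsWithStats(m)
    for i in range(1,N):
        if S[i,4]>=mn:
            p=onz(c,*C[i],z); q=P[L==i]
            print(n,C[i].round(1),S[i,4],'plane',p.round(4),'depth med',np.median(q,0).round(4),'zmax',q[:,2].max().round(3))
blobs('red',(0,150,80),(5,255,255),.065);blobs('red2',(172,150,80),(180,255,255),.065)
blobs('blue',(105,140,60),(130,255,255),.065)
blobs('yellow',(22,120,120),(35,255,255),.063)
blobs('orange',(6,170,120),(17,255,255),.098)
# dark blobs on bed
blobs('dark',(0,0,0),(180,80,110),.028,(190,180,330,270),2)
# bed
m=(abs(P[...,2]-.028)<.006)&(im[...,1]<40); m[:, :185]=0;m[:,330:]=0;m[:180]=0;m[275:]=0
N,L,S,C=cv2.connectedComponentsWithStats(m.astype(np.uint8)); i=1+S[1:,4].argmax()
q=P[L==i]; (ct,sz,a)=cv2.minAreaRect((q[:,:2]*1000).astype(np.float32)); print('bed',ct,sz,a,np.median(q[:,2]))
m=(abs(P[...,2]-.030)<.006)&(im[...,1]>60)&(im[...,0]<30); m[:,:120]=0;m[:,165:]=0;m[:180]=0;m[250:]=0
q=P[m]; print('stand',cv2.minAreaRect((q[:,:2]*1000).astype(np.float32)),np.median(q[:,2]))
E
```

```text
red [291.4 190. ] 5 plane [ 0.6358 -0.1488  0.065 ] depth med [ 0.6399 -0.1505  0.0383] zmax 0.043
red [142.7 203.6] 58 plane [0.5896 0.3116 0.065 ] depth med [0.5911 0.3134 0.0629] zmax 0.07
blue [140.  225.9] 50 plane [0.5205 0.3172 0.065 ] depth med [0.5204 0.317  0.0648] zmax 0.07
yellow [281.2 205.8] 5 plane [ 0.5865 -0.1173  0.063 ] depth med [ 0.5882 -0.1185  0.0391] zmax 0.045
yellow [231.3 241. ] 42 plane [0.4767 0.0356 0.063 ] depth med [0.4768 0.0363 0.0641] zmax 0.069
orange [297.6 212.6] 57 plane [ 0.5632 -0.1641  0.098 ] depth med [ 0.5647 -0.1649  0.0992] zmax 0.103
dark [250.9 187.8] 178 plane [ 0.6465 -0.0229  0.028 ] depth med [ 0.6493 -0.0214  0.0011] zmax 0.008
dark [309.  189.2] 5 plane [ 0.6436 -0.2086  0.028 ] depth med [ 0.6433 -0.2077  0.0293] zmax 0.035
dark [226.7 205.3] 3 plane [0.5897 0.0538 0.028 ] depth med [0.5904 0.0526 0.0306] zmax 0.032
dark [222.5 206. ] 2 plane [0.5874 0.0671 0.028 ] depth med [0.5872 0.0669 0.0302] zmax 0.031
dark [283.7 218.3] 345 plane [ 0.5499 -0.1277  0.028 ] depth med [ 0.5489 -0.1273  0.0439] zmax 1.33
dark [219.  244.8] 81
[... 307 characters left out ...]
0415  0.028 ] depth med [ 0.4619 -0.0405  0.0289] zmax 0.036
dark [260.5 245. ] 2 plane [ 0.4651 -0.0546  0.028 ] depth med [ 0.4652 -0.0545  0.0331] zmax 0.037
dark [264.5 244. ] 2 plane [ 0.4684 -0.0672  0.028 ] depth med [ 0.4684 -0.0671  0.0308] zmax 0.032
dark [233.7 250.7] 3 plane [0.4467 0.0297 0.028 ] depth med [0.4457 0.0285 0.0293] zmax 0.032
dark [204.  255.7] 7 plane [0.4302 0.1227 0.028 ] depth med [0.4297 0.1224 0.0297] zmax 0.039
bed (538.1691284179688, -44.09492492675781) (170.0756378173828, 400.54949951171875) 12.174544334411621 0.028716030693887395
stand ((557.1468505859375, 317.5406188964844), (56.264991760253906, 129.15878295898438), 85.46585845947266) 0.02984342129635298
```

View pics/crop.png

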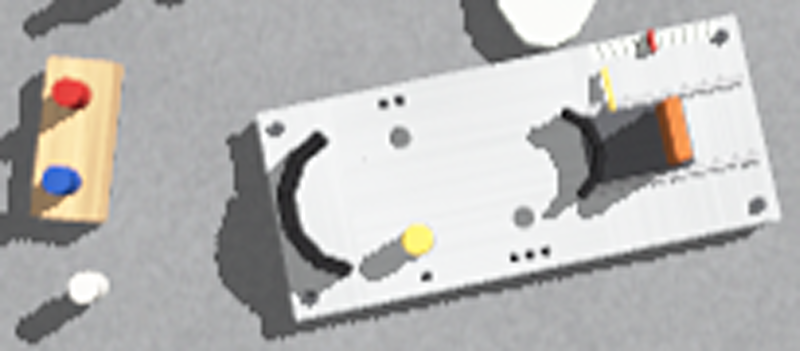

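The crop confirms blue at (60,181) and red at (70,92) in the stand. Hole 2 is at (400,137) with two pips above it, and hole 3 is at (524,217) with three pips below. The fin, pointer (608,90) and red mark (652,42) are also visible. I'm moving above the blue pin, with the fingers closing across the stand.

move_arm --motion '[{"x":30,"y":-33,"yaw":4},{"x":63,"y":-72,"yaw":8},{"x":95,"y":-108,"yaw":13},{"x":128,"y":-145,"yaw":18},{"x":160,"y":-182,"z":-10,"yaw":23},{"x":190,"y":-218,"z":-25,"yaw":23},{"x":215,"y":-247,"z":-40,"yaw":23},{"x":230,"y":-264,"z":-50,"yaw":23},{"x":230,"y":-264,"z":-50,"yaw":23},{"x":230,"y":-264,"z":-50,"yaw":23}]' --fingers 0.6

```text
validation failed for argument at $.mo...
```

```bash
cat >> h.py <<'E'
def wblobs(c,n,lo,hi,z,mn=30,ref=None,rad=.05):
    im=cv2.cvtColor(c['img'],cv2.COLOR_RGB2HSV); m=cv2.inRange(im,lo,hi); P=cloud(c)
    N,L,S,C=cv2.connectedComponentsWithStats(m)
    for i in range(1,N):
        if S[i,4]<mn: continue
        p=onz(c,*C[i],z)
        if ref is not None and np.hypot(*(p[:2]-ref))>rad: continue
        # top disc: depth points near plane z
        q=P[(L==i)&(abs(P[...,2]-z)<.004)]
        e=cv2.minEnclosingCircle((q[:,:2]*1000).astype(np.float32)) if len(q)>5 else None
        print(n,C[i].round(1),S[i,4],'plane',p.round(4),'disc mean',q.mean(0).round(4) if len(q) else None,'circle',np.round(e[0]+(e[1],),1) if e else None)
E
python3 - <<'E'
from h import *
import pickle
c=cam('wrist'); pickle.dump(c,open('w1.pkl','wb')); save(c,'w1.png',s=1.4)
s=bot.observe();print(s['time'],s['tool_pos'],s['orientation'],s['grip_width'],np.array(c['hand_eye']).round(3),c['f'])
wblobs(c,'blue',(105,140,40),(130,255,255),.065); wblobs(c,'red',(0,150,60),(5,255,255),.065)
E
```

```text
0.15 [0.29065899 0.58092936 0.22787662] [-9.88883597e-05  2.29874328e-01  9.73220094e-01 -6.57978264e-04] 0.09165553815988237 [[ 0.001 -0.964 -0.267  0.075]
 [ 1.     0.001  0.     0.001]
 [ 0.    -0.267  0.964 -0.156]
 [ 0.     0.     0.     1.   ]] 297.3186396354542
```

View pics/w1.png

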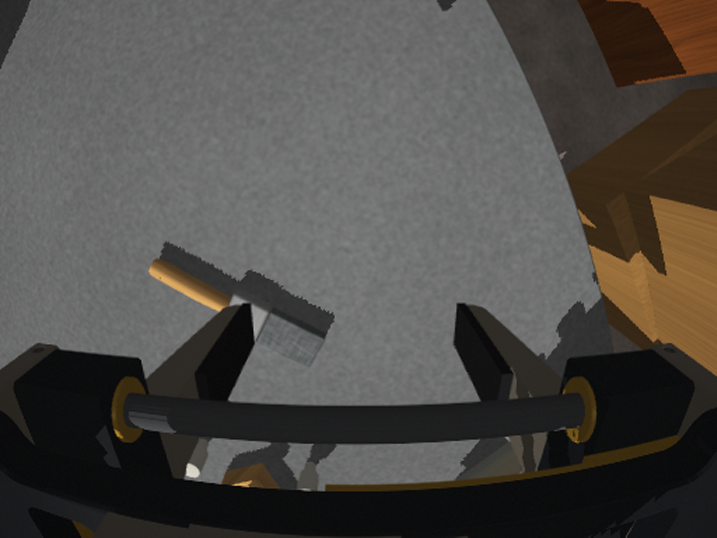

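The wrist view shows the fingertips at about (250,305) and (460,305) with the bench beneath; the move was refused. I'll retry with every key in each row.

move_arm --motion '[{"x":30,"y":-33,"z":0,"yaw":4},{"x":63,"y":-72,"z":0,"yaw":8},{"x":95,"y":-108,"z":0,"yaw":13},{"x":128,"y":-145,"z":0,"yaw":18},{"x":160,"y":-182,"z":-10,"yaw":23},{"x":190,"y":-218,"z":-25,"yaw":23},{"x":215,"y":-247,"z":-40,"yaw":23},{"x":230,"y":-264,"z":-50,"yaw":23},{"x":230,"y":-264,"z":-50,"yaw":23},{"x":230,"y":-264,"z":-50,"yaw":23}]' --fingers 0.6

```text
time: 1.15
tool_pos: [0.5204, 0.3177, 0.1784]
orientation: [-0.0, 0.031, 1.0, 0.0]
ft_force: [-0.8, 0.7, -0.4]
grip_width: 0.055
grasp_force: 0.0
```

```bash
python3 - <<'E'
from h import *
import pickle
c=cam('wrist'); pickle.dump(c,open('w1.pkl','wb')); save(c,'w2.png',s=1.4)
s=bot.observe();print(s['time'],s['tool_pos'])
wblobs(c,'blue',(105,140,40),(130,255,255),.065); wblobs(c,'red',(0,150,60),(5,255,255),.065)
E
```

```text
1.2 [0.51990563 0.31882645 0.17880695]
blue [256.4 187.5] 578 plane [0.5191 0.3221 0.065 ] disc mean [0.5218 0.3222 0.0645] circle [522.3 322.2  11.7]
blue [180.5 330.4] 83 plane [0.6932 0.2199 0.065 ] disc mean None circle None
red [255.1 250.2] 606 plane [0.5845 0.3171 0.065 ] disc mean [0.5909 0.3169 0.0645] circle [592.  317.   11.9]
```

View pics/w2.png

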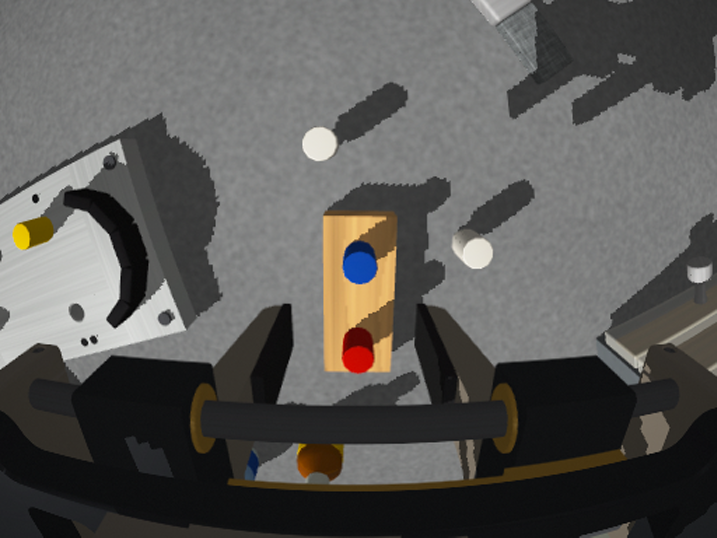

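The wrist view shows the blue pin at (360,265) between the fingertips (292 and 416,305), with red at (358,355). The white pin at (478,252) is clear of the fingers if I open them less. Descending to the blue head.

move_arm --motion '[{"x":1,"y":4,"z":-30,"yaw":0},{"x":1,"y":4,"z":-65,"yaw":0},{"x":1,"y":4,"z":-95,"yaw":0},{"x":1,"y":4,"z":-115,"yaw":0},{"x":1,"y":4,"z":-128,"yaw":0},{"x":1,"y":4,"z":-128,"yaw":0},{"x":1,"y":4,"z":-128,"yaw":0}]' --fingers 0.48

```text
time: 1.9
tool_pos: [0.5218, 0.3226, 0.0515]
orientation: [0.0, 0.031, 1.0, 0.001]
ft_force: [1.2, -0.2, 0.3]
grip_width: 0.0441
grasp_force: 0.0
```

move_arm --motion '[{"x":0,"y":0,"z":0,"yaw":0},{"x":0,"y":0,"z":0,"yaw":0},{"x":0,"y":0,"z":0,"yaw":0},{"x":0,"y":0,"z":0,"yaw":0},{"x":0,"y":0,"z":0,"yaw":0},{"x":0,"y":0,"z":0,"yaw":0}]' --fingers 0 --squeeze 15

```text
time: 2.5
tool_pos: [0.5224, 0.3217, 0.0516]
orientation: [0.001, 0.031, 1.0, 0.0]
ft_force: [-1.0, -0.6, 6.0]
grip_width: 0.0235
grasp_force: 15.0
```

move_arm --motion '[{"x":0,"y":0,"z":15,"yaw":0},{"x":0,"y":0,"z":40,"yaw":0},{"x":0,"y":0,"z":75,"yaw":0},{"x":0,"y":0,"z":85,"yaw":0}]'

```text
time: 2.9
tool_pos: [0.5236, 0.3224, 0.1397]
orientation: [0.002, 0.031, 1.0, 0.002]
ft_force: [0.1, -0.4, -0.5]
grip_width: 0.0236
grasp_force: 15.0
```

```bash
python3 - <<'E'
from h import *
import pickle
c=pickle.load(open('top.pkl','rb')); g=cv2.cvtColor(c['img'],cv2.COLOR_RGB2GRAY).astype(float)
y=np.radians(12.17);Rj=np.array([[np.cos(y),-np.sin(y)],[np.sin(y),np.cos(y)]])
o=np.array([.5382,-.0441])-Rj@[0,-.04]; print('jig o',o)
for n,(u,v) in dict(h2=(227.6,215.1),h3=(259.4,235.6)).items():
    u0,v0=int(u)-5,int(v)-5; w=np.clip(190-g[v0:v0+12,u0:u0+12],0,None); V,U=np.mgrid[v0:v0+12,u0:u0+12]
    k=(np.hypot(U-u,V-v)<5); w=w*k*(w>20); uu,vv=(U*w).sum()/w.sum(),(V*w).sum()/w.sum()
    p=onz(c,uu,vv,.028); print(n,uu,vv,p,'jig',Rj.T@(p[:2]-o),(w>0).sum())
m=cv2.inRange(cv2.cvtColor(c['img'],cv2.COLOR_RGB2HSV),(22,120,120),(35,255,255))
print('yellow',Rj.T@(np.array([.4768,.0363])-o)); s=bot.observe(); print(s['tool_pos'],s['grip_width'])
for n,p in dict(mark=(.6399,-.1505),ptr=(.5882,-.1185),fin=(.5647,-.1649)).items(): print(n,Rj.T@(np.array(p)-o))
E
```

```text
jig o [ 0.52976748 -0.00499894]
h2 226.89523809523808 214.83238095238096 [0.5594004  0.05265913 0.028     ] jig [0.04112203 0.05011529] 21
h3 259.08646998982704 235.28382502543235 [ 0.49558327 -0.04997229  0.028     ] jig [-0.04289693 -0.03675616] 21
yellow [-0.04307076  0.05153704]
[0.52359006 0.32241285 0.13972558] 0.023637951448930994
mark [ 0.07698393 -0.16544849]
ptr [ 0.03319183 -0.12326861]
fin [ 0.00043824 -0.16367173]
```

move_arm --motion '[{"x":10,"y":-35,"z":0,"yaw":0},{"x":22,"y":-75,"z":0,"yaw":0},{"x":34,"y":-117,"z":0,"yaw":0},{"x":46,"y":-160,"z":0,"yaw":0},{"x":58,"y":-200,"z":0,"yaw":0},{"x":70,"y":-238,"z":0,"yaw":0},{"x":78,"y":-262,"z":0,"yaw":0},{"x":80,"y":-269,"z":0,"yaw":0},{"x":80,"y":-269,"z":0,"yaw":0},{"x":80,"y":-269,"z":0,"yaw":0}]'

```text
time: 3.9
tool_pos: [0.6012, 0.0545, 0.1354]
orientation: [-0.0, 0.03, 1.0, 0.001]
ft_force: [0.5, 0.0, -1.4]
grip_width: 0.024
grasp_force: 15.0
```

```bash
python3 - <<'E'
from h import *
import pickle
c=cam('wrist'); pickle.dump(c,open('w3.pkl','wb')); save(c,'w3.png',s=1.4)
s=bot.observe();print(s['time'],s['tool_pos'],s['orientation'])
P=cloud(c)
wblobs(c,'blue',(105,140,20),(130,255,255),s['tool_pos'][2]+.0165,ref=s['tool_pos'][:2])
wblobs(c,'yel',(22,120,60),(35,255,255),.063)
E
```

```text
3.95 [0.60118037 0.05485647 0.13541878] [-3.39248076e-04  2.97095358e-02  9.99558346e-01  5.83919447e-04]
blue [252.4 241.5] 2057 plane [0.5932 0.0555 0.1519] disc mean [0.6008 0.0553 0.1486] circle [601.1  55.1  11.7]
yel [219.8  51.8] 849 plane [0.4807 0.0376 0.063 ] disc mean [0.4787 0.0366 0.0625] circle [478.3  36.3  11.9]
yel [ 84.  202.4] 213 plane [ 0.5933 -0.0974  0.063 ] disc mean None circle None
yel [433.6 259. ] 563 plane [0.674  0.2344 0.063 ] disc mean None circle None
```

View pics/w3.png

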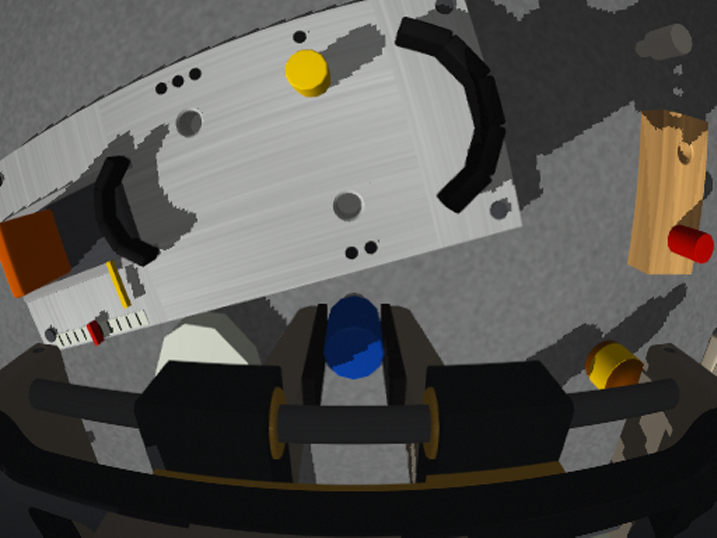

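The wrist view shows hole 2 at (347,206) with two pips, hole 3 at (189,123) with three pips, and the blue head held at (355,350). Next I measure the hole centres against the held pin.

```bash
cat >> h.py <<'E'
def hole(c,u,v,r=14):
    g=cv2.cvtColor(c['img'],cv2.COLOR_RGB2GRAY); V,U=np.mgrid[:384,:512]; k=np.hypot(U-u,V-v)<r
    t,_=cv2.threshold(g[k].reshape(1,-1),0,255,cv2.THRESH_OTSU)
    m=((g<t)&k).astype(np.uint8); N,L,S,C=cv2.connectedComponentsWithStats(m); i=1+S[1:,4].argmax()
    cn=max(cv2.findContours((L==i).astype(np.uint8),0,1)[0],key=len)[:,0]
    q=onz(c,cn[:,0],cn[:,1],.028)[:,:2]*1000; e=cv2.fitEllipse(q.astype(np.float32))
    print('hole',C[i].round(1),S[i,4],'ctr',onz(c,*C[i],.028)[:2].round(4),'ellipse',np.round(e[0],1),np.round(e[1],1)); return onz(c,*C[i],.028)
E
python3 - <<'E'
from h import *
import pickle
c=pickle.load(open('w3.pkl','rb'))
hole(c,247.9,147.1);hole(c,135,87.9)
E
```

```text
hole [247.6 147.2] 319 ctr [0.5606 0.0533] ellipse [560.6  53.3] [17.2 17.4]
hole [134.5  87.8] 271 ctr [ 0.4969 -0.047 ] ellipse [496.9 -47.1] [17.  17.7]
```

move_arm --motion '[{"x":-20,"y":-1,"z":0,"yaw":0},{"x":-40,"y":-2,"z":0,"yaw":0},{"x":-40,"y":-2,"z":-20,"yaw":0},{"x":-40,"y":-2,"z":-45,"yaw":0},{"x":-40,"y":-2,"z":-60,"yaw":0},{"x":-40,"y":-2,"z":-60,"yaw":0},{"x":-40,"y":-2,"z":-60,"yaw":0}]'

```text
time: 4.65
tool_pos: [0.5619, 0.0511, 0.0757]
orientation: [-0.0, 0.031, 1.0, 0.0]
ft_force: [-0.1, 0.2, -1.0]
grip_width: 0.0236
grasp_force: 15.0
```

```bash
python3 - <<'E'
from h import *
c=cam('wrist'); s=bot.observe();print(s['time'],s['tool_pos'],s['ft_force'])
wblobs(c,'blue',(105,140,20),(130,255,255),s['tool_pos'][2]+.0135,ref=s['tool_pos'][:2])
wblobs(c,'yel',(22,120,60),(35,255,255),.063)
E
```

```text
4.7 [0.5624103  0.05092156 0.07625643] [ 0.68175161  0.51447081 -1.22421425]
blue [252.4 241.6] 2047 plane [0.5551 0.0521 0.0898] disc mean [0.561  0.0518 0.0886] circle [561.9  51.9  12. ]
yel [217.6  95.5] 1372 plane [0.4785 0.0372 0.063 ] disc mean [0.4781 0.0366 0.0625] circle [478.1  36.6  11.9]
yel [ 65.  262.8] 230 plane [ 0.5836 -0.0924  0.063 ] disc mean None circle None
```

move_arm --motion '[{"x":-0.5,"y":1,"z":-3,"yaw":0},{"x":-0.5,"y":1,"z":-7,"yaw":0},{"x":-0.5,"y":1,"z":-10,"yaw":0},{"x":-0.5,"y":1,"z":-13,"yaw":0},{"x":-0.5,"y":1,"z":-13,"yaw":0}]'

```text
time: 5.2
tool_pos: [0.5608, 0.0521, 0.0621]
orientation: [-0.001, 0.031, 1.0, 0.0]
ft_force: [-1.2, 3.0, -2.0]
grip_width: 0.0235
grasp_force: 15.0
```

Low vertical force and about 6 mm deep, so it has entered. I'll shift slightly in +y and go down.

move_arm --motion '[{"x":0,"y":0.7,"z":-3,"yaw":0},{"x":0,"y":0.7,"z":-7,"yaw":0},{"x":0,"y":0.7,"z":-11,"yaw":0},{"x":0,"y":0.7,"z":-14,"yaw":0},{"x":0,"y":0.7,"z":-15,"yaw":0},{"x":0,"y":0.7,"z":-15,"yaw":0}]'

```text
time: 5.8
tool_pos: [0.5613, 0.0522, 0.049]
orientation: [-0.0, 0.031, 1.0, 0.0]
ft_force: [-6.7, 1.6, 15.8]
grip_width: 0.0234
grasp_force: 15.0
```

It's bottomed with 15.8 N upward. Releasing and lifting.

move_arm --motion '[{"x":0,"y":0,"z":1,"yaw":0},{"x":0,"y":0,"z":1,"yaw":0},{"x":0,"y":0,"z":1,"yaw":0},{"x":0,"y":0,"z":1,"yaw":0},{"x":0,"y":0,"z":30,"yaw":0},{"x":0,"y":0,"z":70,"yaw":0},{"x":0,"y":0,"z":100,"yaw":0},{"x":0,"y":0,"z":110,"yaw":0},{"x":0,"y":0,"z":110,"yaw":0}]' --fingers 0.48

```text
time: 6.7
tool_pos: [0.5622, 0.052, 0.1587]
orientation: [0.001, 0.031, 1.0, 0.0]
ft_force: [-0.6, 0.9, 0.1]
grip_width: 0.0436
grasp_force: 0.0
```

```bash
python3 - <<'E'
from h import *
c=cam('wrist'); s=bot.observe();print(s['time'],s['tool_pos'],s['grip_width'])
wblobs(c,'blue',(105,140,20),(130,255,255),.063,ref=s['tool_pos'][:2])
wblobs(c,'yel',(22,120,60),(35,255,255),.063)
E
```

```text
6.75 [0.56118149 0.05189395 0.15725474] 0.044297849264505626
blue [252.7 188.4] 681 plane [0.557  0.0532 0.063 ] disc mean [0.56   0.053  0.0625] circle [560.4  53.   11.7]
yel [227.4  99. ] 617 plane [0.4784 0.0369 0.063 ] disc mean [0.4782 0.0365 0.0626] circle [478.   36.4  11.8]
yel [103.8 229.1] 173 plane [ 0.5903 -0.099   0.063 ] disc mean None circle None
yel [431.3 268.3] 124 plane [0.6631 0.2492 0.063 ] disc mean None circle None
```

Blue is seated: top at 62.5 mm, centred in hole 2 within 0.5 mm. Next, the red pin.

move_arm --motion '[{"x":4,"y":35,"z":0,"yaw":0},{"x":9,"y":77,"z":0,"yaw":0},{"x":14,"y":120,"z":0,"yaw":0},{"x":19,"y":163,"z":0,"yaw":0},{"x":24,"y":205,"z":0,"yaw":0},{"x":28,"y":240,"z":0,"yaw":0},{"x":31,"y":260,"z":0,"yaw":0},{"x":31,"y":265,"z":-10,"yaw":0},{"x":31,"y":265,"z":-30,"yaw":0},{"x":31,"y":265,"z":-30,"yaw":0}]'

```text
time: 7.75
tool_pos: [0.5898, 0.3141, 0.1225]
orientation: [-0.004, 0.032, 0.999, -0.003]
ft_force: [-0.6, -0.6, 0.8]
grip_width: 0.0441
grasp_force: 0.0
```

```bash
python3 - <<'E'
from h import *
c=cam('wrist'); s=bot.observe();print(s['time'],s['tool_pos'],s['grip_width'])
wblobs(c,'red',(0,150,40),(5,255,255),.065,ref=s['tool_pos'][:2])
E
```

```text
7.8 [0.59082477 0.31443891 0.12429161] 0.04427306165471929
red [255.7 206.6] 940 plane [0.5877 0.317  0.065 ] disc mean [0.5914 0.3169 0.0645] circle [592.1 317.   11.9]
```

move_arm --motion '[{"x":1,"y":2,"z":-20,"yaw":0},{"x":1,"y":2,"z":-45,"yaw":0},{"x":1,"y":2,"z":-65,"yaw":0},{"x":1,"y":2,"z":-77,"yaw":0},{"x":1,"y":2,"z":-77,"yaw":0},{"x":1,"y":2,"z":-77,"yaw":0}]'

```text
time: 8.4
tool_pos: [0.5939, 0.3188, 0.0513]
orientation: [0.0, 0.032, 1.0, 0.0]
ft_force: [0.3, -0.2, 0.9]
grip_width: 0.0445
grasp_force: 0.0
```

move_arm --motion '[{"x":0,"y":0,"z":0,"yaw":0},{"x":0,"y":0,"z":0,"yaw":0},{"x":0,"y":0,"z":0,"yaw":0},{"x":0,"y":0,"z":0,"yaw":0},{"x":0,"y":0,"z":0,"yaw":0},{"x":0,"y":0,"z":0,"yaw":0}]' --fingers 0 --squeeze 15

```text
time: 9.0
tool_pos: [0.5939, 0.3185, 0.0516]
orientation: [0.0, 0.031, 1.0, -0.0]
ft_force: [-1.2, -2.2, 6.7]
grip_width: 0.0235
grasp_force: 15.0
```

move_arm --motion '[{"x":0,"y":0,"z":15,"yaw":0},{"x":0,"y":0,"z":40,"yaw":0},{"x":0,"y":0,"z":75,"yaw":0},{"x":0,"y":0,"z":95,"yaw":0},{"x":0,"y":0,"z":95,"yaw":0}]'

```text
time: 9.5
tool_pos: [0.5953, 0.3208, 0.1502]
orientation: [0.003, 0.031, 1.0, 0.002]
ft_force: [0.3, -0.5, -0.8]
grip_width: 0.0235
grasp_force: 15.0
```

move_arm --motion '[{"x":-5,"y":-35,"z":0,"yaw":0},{"x":-12,"y":-80,"z":0,"yaw":0},{"x":-19,"y":-126,"z":0,"yaw":0},{"x":-26,"y":-173,"z":0,"yaw":0},{"x":-33,"y":-220,"z":0,"yaw":0},{"x":-40,"y":-265,"z":0,"yaw":0},{"x":-47,"y":-310,"z":0,"yaw":0},{"x":-53,"y":-345,"z":0,"yaw":0},{"x":-56,"y":-365,"z":0,"yaw":0},{"x":-56,"y":-365,"z":0,"yaw":0}]'

```text
time: 10.5
tool_pos: [0.5361, -0.0496, 0.1449]
orientation: [-0.001, 0.034, 0.999, -0.001]
ft_force: [0.4, -0.3, -0.4]
grip_width: 0.0234
grasp_force: 15.0
```

move_arm --motion '[{"x":0,"y":0,"z":-10,"yaw":0},{"x":0,"y":0,"z":-10,"yaw":0},{"x":0,"y":0,"z":-10,"yaw":0}]'

```text
time: 10.8
tool_pos: [0.537, -0.0442, 0.1348]
orientation: [-0.001, 0.03, 1.0, 0.0]
ft_force: [0.2, -0.4, 0.2]
grip_width: 0.0237
grasp_force: 15.0
```

```bash
python3 - <<'E'
from h import *
c=cam('wrist'); s=bot.observe();print(s['time'],s['tool_pos'])
wblobs(c,'red',(0,150,20),(5,255,255),s['tool_pos'][2]+.0135,ref=s['tool_pos'][:2])
wblobs(c,'yel',(22,120,60),(35,255,255),.063)
wblobs(c,'blue',(105,140,20),(130,255,255),.063)
# project predicted hole3
p=(np.array([.4969,-.047,.028])-c['o'])@c['R']; r=np.hypot(p[0],p[1]);t=np.arctan2(r,p[2])*c['f']
u,v=c['cx']+p[0]/r*t,c['cy']+p[1]/r*t;print(u,v);hole(c,u,v)
E
```

```text
10.85 [ 0.53726569 -0.04443829  0.13508847]
red [252.4 239. ] 2048 plane [ 0.5289 -0.0431  0.1486] disc mean [ 0.5345 -0.0433  0.1477] circle [535.5 -43.3  12.1]
yel [343.8 124.3] 878 plane [0.477  0.0319 0.063 ] disc mean [0.4776 0.0355 0.0625] circle [477.5  35.8  12. ]
yel [180.4 252.6] 98 plane [ 0.5794 -0.1093  0.063 ] disc mean None circle None
blue [359.4 215.9] 843 plane [0.5546 0.0471 0.063 ] disc mean [0.5597 0.052  0.0624] circle [560.7  52.3  12.1]
blue [418.  315.5] 453 plane [0.6822 0.1329 0.063 ] disc mean None circle None
245.8518744096583 147.93581412766727
hole [245.2 147.4] 316 ctr [ 0.4964 -0.0475] ellipse [496.4 -47.5] [17.  17.4]
```

move_arm --motion '[{"x":-20,"y":-2,"z":0,"yaw":0},{"x":-39,"y":-4,"z":0,"yaw":0},{"x":-39,"y":-4,"z":-20,"yaw":0},{"x":-39,"y":-4,"z":-45,"yaw":0},{"x":-39,"y":-4,"z":-60,"yaw":0},{"x":-39,"y":-4,"z":-60,"yaw":0},{"x":-39,"y":-4,"z":-60,"yaw":0}]'

```text
time: 11.55
tool_pos: [0.4986, -0.0494, 0.0758]
orientation: [0.0, 0.031, 1.0, 0.0]
ft_force: [0.1, 0.5, -0.3]
grip_width: 0.0241
grasp_force: 15.0
```

```bash
python3 - <<'E'
from h import *
for i in range(2):
    c=cam('wrist'); s=bot.observe();print(s['time'],s['tool_pos'],s['ft_force'])
    wblobs(c,'red',(0,150,20),(5,255,255),s['tool_pos'][2]+.0135,ref=s['tool_pos'][:2])
    wblobs(c,'yel',(22,120,60),(35,255,255),.063)
E
```

```text
11.6 [ 0.49902247 -0.04959122  0.07626441] [-0.15262882 -0.02280381 -0.36040309]
red [252.3 239. ] 2050 plane [ 0.4904 -0.0484  0.0898] disc mean [ 0.4961 -0.0486  0.0888] circle [496.9 -48.6  11.9]
yel [375.8 186.1] 1534 plane [0.4735 0.0297 0.063 ] disc mean [0.4771 0.0353 0.0624] circle [477.6  36.1  12. ]
11.65 [ 0.49916385 -0.04969209  0.0764713 ] [ 0.96396693  0.26509247 -0.35133882]
red [252.3 239. ] 2049 plane [ 0.4909 -0.0485  0.09  ] disc mean [ 0.4964 -0.0488  0.0892] circle [497.5 -48.9  12. ]
yel [375.8 185.3] 1530 plane [0.4735 0.0297 0.063 ] disc mean [0.477  0.0353 0.0624] circle [477.8  36.2  12.1]
```

move_arm --motion '[{"x":0,"y":1.3,"z":-3,"yaw":0},{"x":0,"y":1.3,"z":-7,"yaw":0},{"x":0,"y":1.3,"z":-10,"yaw":0},{"x":0,"y":1.3,"z":-13,"yaw":0},{"x":0,"y":1.3,"z":-13,"yaw":0}]'

```text
time: 12.15
tool_pos: [0.4979, -0.0486, 0.0621]
orientation: [-0.0, 0.031, 1.0, 0.0]
ft_force: [0.0, 0.4, -0.8]
grip_width: 0.0232
grasp_force: 15.0
```

move_arm --motion '[{"x":0,"y":0,"z":-3,"yaw":0},{"x":0,"y":0,"z":-7,"yaw":0},{"x":0,"y":0,"z":-11,"yaw":0},{"x":0,"y":0,"z":-14,"yaw":0},{"x":0,"y":0,"z":-15,"yaw":0},{"x":0,"y":0,"z":-15,"yaw":0}]'

```text
time: 12.75
tool_pos: [0.4985, -0.0486, 0.0488]
orientation: [0.0, 0.031, 1.0, 0.0]
ft_force: [-5.7, 0.9, 14.9]
grip_width: 0.0237
grasp_force: 15.0
```

move_arm --motion '[{"x":0,"y":0,"z":1,"yaw":0},{"x":0,"y":0,"z":1,"yaw":0},{"x":0,"y":0,"z":1,"yaw":0},{"x":0,"y":0,"z":1,"yaw":0},{"x":0,"y":0,"z":30,"yaw":0},{"x":0,"y":0,"z":70,"yaw":0},{"x":0,"y":0,"z":110,"yaw":0},{"x":0,"y":0,"z":120,"yaw":0},{"x":0,"y":0,"z":120,"yaw":0}]' --fingers 0.48

```text
time: 13.65
tool_pos: [0.4994, -0.0487, 0.169]
orientation: [0.002, 0.031, 1.0, 0.0]
ft_force: [0.3, -0.2, -0.5]
grip_width: 0.044
grasp_force: 0.0
```

```bash
python3 - <<'E'
from h import *
c=cam('wrist'); s=bot.observe();print(s['time'],s['tool_pos'],s['grip_width'])
wblobs(c,'red',(0,150,20),(5,255,255),.063,ref=s['tool_pos'][:2],mn=10,rad=.2)
wblobs(c,'red',(0,150,20),(5,255,255),.038,ref=s['tool_pos'][:2],mn=10,rad=.2)
wblobs(c,'yel',(22,120,60),(35,255,255),.063)
wblobs(c,'blue',(105,140,20),(130,255,255),.063)
wblobs(c,'fin',(6,170,60),(17,255,255),.098)
E
```

```text
13.7 [ 0.49821021 -0.0486726   0.16742265] 0.04394969659962667
red [252.3 184.1] 629 plane [ 0.4931 -0.0478  0.063 ] disc mean [ 0.4959 -0.0479  0.0625] circle [496.4 -47.7  11.8]
red [252.3 184.1] 629 plane [ 0.4997 -0.0482  0.038 ] disc mean [ 0.4869 -0.0481  0.0382] circle [492.  -48.6  10.7]
yel [338.1 160.1] 681 plane [0.475  0.0321 0.063 ] disc mean [0.4775 0.0357 0.0625] circle [477.6  36.4  12.1]
blue [350.6 236.3] 636 plane [0.553  0.0474 0.063 ] disc mean [0.5595 0.0521 0.0625] circle [560.2  52.8  12.1]
fin [140.9 246.4] 783 plane [ 0.5349 -0.1501  0.098 ] disc mean [ 0.5428 -0.1668  0.0966] circle [ 544.5 -167.5    7.6]
```

All three pins are seated with tops at 62.5 mm. Next: above the fin, turned so the fingers close along the jig's y.

move_arm --motion '[{"x":12,"y":-20,"z":5,"yaw":4},{"x":28,"y":-50,"z":10,"yaw":8},{"x":45,"y":-80,"z":10,"yaw":12},{"x":58,"y":-103,"z":10,"yaw":15.8},{"x":66,"y":-117,"z":10,"yaw":15.8},{"x":66,"y":-117,"z":10,"yaw":15.8},{"x":66,"y":-117,"z":10,"yaw":15.8}]'

```text
time: 14.4
tool_pos: [0.5633, -0.1645, 0.1762]
orientation: [-0.001, -0.106, 0.994, 0.001]
ft_force: [0.6, 0.4, -0.7]
grip_width: 0.0441
grasp_force: 0.0
```

```bash
cat > fin.py <<'E'
from h import *
c=cam('wrist'); s=bot.observe();print(s['time'],s['tool_pos'],s['orientation'],s['grip_width'],s['grasp_force'],s['ft_force'])
y=np.radians(12.17);Rj=np.array([[np.cos(y),-np.sin(y)],[np.sin(y),np.cos(y)]]);o=np.array([.5298,-.005])
im=cv2.cvtColor(c['img'],cv2.COLOR_RGB2HSV);P=cloud(c);J=(P[...,:2]-o)@Rj; Z=P[...,2]
print('tool jig',(s['tool_pos'][:2]-o)@Rj)
def rep(n,m):
    q=np.c_[J[m],Z[m]]
    if len(q): print(n,len(q),'mean',q.mean(0).round(4),'lo',np.percentile(q,3,0).round(4),'hi',np.percentile(q,97,0).round(4))
org=cv2.inRange(im,(4,150,40),(18,255,255))>0
rep('fin top',org&(abs(Z-.098)<.003))
near=(abs(J[...,0]-.05)<.06)&(abs(J[...,1]+.14)<.08)
ye=(cv2.inRange(im,(22,110,50),(35,255,255))>0)&near&(Z>.02)&(Z<.05)
re=((cv2.inRange(im,(0,130,40),(5,255,255))|cv2.inRange(im,(172,130,40),(180,255,255)))>0)&near&(Z>.02)&(Z<.05)
rep('ptr',ye);rep('mark',re)
def pl(m,z):
    v,u=np.nonzero(m); q=(onz(c,u,v,z)[:,:2]-o)@Rj; print('plane mean',q.mean(0).round(4),'min',q.min(0).round(4),'max',q.max(0).round(4))
for m,z in((ye,.036),(re,.036)):
    if m.any(): pl(m,z)
for n,p in dict(p=ye,r=re).items():
    if p.any(): print(n,[a.mean().round(1) for a in np.nonzero(p)[::-1]])
E
cat > finrun.sh <<'E'
python3 - <<'X'
exec(open('fin.py').read())
save(c,'wf%d.png'%int(s['time']*100),s=1.4)
X
ls pics
E
bash finrun.sh
```

```text
14.45 [ 0.56349865 -0.16392449  0.1766115 ] [-9.38764986e-04 -1.06820582e-01  9.94277577e-01  7.63422704e-04] 0.044180321780570235 0.0 [ 0.27032457 -0.15163101  0.64756237]
tool jig [-0.00056203 -0.162457  ]
fin top 909 mean [-0.0014 -0.1635  0.0973] lo [-0.0235 -0.17    0.0956] hi [ 0.0223 -0.1569  0.0988]
ptr 78 mean [ 0.0422 -0.1243  0.0373] lo [ 0.0285 -0.1257  0.0273] hi [ 0.0611 -0.1214  0.0403]
mark 68 mean [ 0.0756 -0.1663  0.0381] lo [ 0.0675 -0.1681  0.0315] hi [ 0.0852 -0.1647  0.0397]
plane mean [ 0.0427 -0.1241] min [ 0.0294 -0.1258] max [ 0.0645 -0.1209]
plane mean [ 0.0767 -0.1664] min [ 0.0655 -0.1681] max [ 0.0869 -0.1647]
p [np.float64(287.8), np.float64(221.6)]
r [np.float64(248.5), np.float64(250.0)]
crop.png
scene1.png
top1.png
w1.png
w2.png
w3.png
wf1445.png
```

Fin, pointer and mark all match the description, and the pull needed is about 42 mm. Descending and gripping.

move_arm --motion '[{"x":0,"y":-1,"z":-30,"yaw":0},{"x":0,"y":-1,"z":-60,"yaw":0},{"x":0,"y":-1,"z":-85,"yaw":0},{"x":0,"y":-1,"z":-103,"yaw":0},{"x":0,"y":-1,"z":-103,"yaw":0},{"x":0,"y":-1,"z":-103,"yaw":0}]'

```text
time: 15.05
tool_pos: [0.5643, -0.1654, 0.0749]
orientation: [-0.0, -0.107, 0.994, 0.0]
ft_force: [0.5, -0.2, -0.1]
grip_width: 0.0442
grasp_force: 0.0
```

move_arm --motion '[{"x":0,"y":0,"z":0,"yaw":0},{"x":0,"y":0,"z":0,"yaw":0},{"x":0,"y":0,"z":0,"yaw":0},{"x":0,"y":0,"z":0,"yaw":0},{"x":0,"y":0,"z":0,"yaw":0},{"x":0,"y":0,"z":0,"yaw":0}]' --fingers 0 --squeeze 40

```text
time: 15.65
tool_pos: [0.5643, -0.1654, 0.0752]
orientation: [0.0, -0.107, 0.994, 0.001]
ft_force: [-2.3, 3.9, 5.2]
grip_width: 0.0138
grasp_force: 40.0
```

move_arm --motion '[{"x":1,"y":-5,"z":0,"yaw":0},{"x":2,"y":-10,"z":0,"yaw":0},{"x":3.5,"y":-16,"z":0,"yaw":0},{"x":4.7,"y":-22,"z":0,"yaw":0},{"x":6,"y":-28,"z":0,"yaw":0},{"x":7.3,"y":-34,"z":0,"yaw":0},{"x":8.4,"y":-39,"z":0,"yaw":0},{"x":8.9,"y":-41,"z":0,"yaw":0},{"x":8.9,"y":-41,"z":0,"yaw":0},{"x":8.9,"y":-41,"z":0,"yaw":0}]'

```text
time: 16.65
tool_pos: [0.5726, -0.2033, 0.0752]
orientation: [-0.001, -0.108, 0.994, 0.003]
ft_force: [-5.6, 11.0, 9.5]
grip_width: 0.0136
grasp_force: 40.0
```

```bash
bash finrun.sh
```

```text
16.7 [ 0.57259265 -0.20333742  0.07518409] [-0.00102152 -0.10775743  0.99417316  0.00265062] 0.013897920852254464 40.03450691699982 [-7.13887355  9.07924636  9.41700136]
tool jig [ 1.88402188e-05 -2.02901313e-01]
fin top 1996 mean [-0.0047 -0.2023  0.0973] lo [-0.0238 -0.2086  0.0956] hi [ 0.0169 -0.1959  0.0986]
ptr 26 mean [ 0.0311 -0.1617  0.0381] lo [ 0.029  -0.164   0.0332] hi [ 0.0334 -0.159   0.0393]
plane mean [ 0.0323 -0.1613] min [ 0.0305 -0.1635] max [ 0.0349 -0.1595]
p [np.float64(306.7), np.float64(257.1)]
crop.png
scene1.png
top1.png
w1.png
w2.png
w3.png
wf1445.png
wf1670.png
```

About 39 mm so far; pulling a further 3.5 mm.

move_arm --motion '[{"x":0.3,"y":-1.5,"z":0,"yaw":0},{"x":0.7,"y":-3.5,"z":0,"yaw":0},{"x":0.7,"y":-3.5,"z":0,"yaw":0},{"x":0.7,"y":-3.5,"z":0,"yaw":0},{"x":0.7,"y":-3.5,"z":0,"yaw":0},{"x":0.7,"y":-3.5,"z":0,"yaw":0}]'

```text
time: 17.3
tool_pos: [0.5733, -0.2065, 0.0752]
orientation: [-0.001, -0.108, 0.994, 0.003]
ft_force: [-6.0, 10.5, 9.7]
grip_width: 0.0138
grasp_force: 40.0
```

```bash
bash finrun.sh | head -8; python3 - <<'E'
from h import *
y=np.radians(12.17);Rj=np.array([[np.cos(y),-np.sin(y)],[np.sin(y),np.cos(y)]]);o=np.array([.5298,-.005])
for n in('top','scene'):
    c=cam(n)
    if n=='scene': save(c,'scene_end.png',(200,140,380,275),4)
    im=cv2.cvtColor(c['img'],cv2.COLOR_RGB2HSV);v,u=np.mgrid[:384,:512];Q=(onz(c,u,v,.036)[...,:2]-o)@Rj
    a=(abs(Q[...,0]-.055)<.045)&(abs(Q[...,1]+.155)<.06)
    for k,m in dict(ptr=cv2.inRange(im,(22,110,60),(35,255,255))>0,mark=(cv2.inRange(im,(0,130,50),(5,255,255))|cv2.inRange(im,(170,130,50),(180,255,255)))>0).items():
        m=m&a; print(n,k,m.sum(),Q[m].mean(0) if m.any() else '')
E
```

```text
17.35 [ 0.57330546 -0.20651556  0.07519534] [-0.00105791 -0.10787375  0.99416005  0.00281532] 0.014083622601454295 40.038228034973145 [-5.35609563 10.42325044  8.77855153]
tool jig [ 4.56356413e-05 -2.06158297e-01]
fin top 2012 mean [-0.0049 -0.2056  0.0974] lo [-0.0239 -0.2119  0.0955] hi [ 0.0166 -0.1992  0.0986]
ptr 27 mean [ 0.0311 -0.1649  0.0381] lo [ 0.0286 -0.1671  0.0333] hi [ 0.0336 -0.1622  0.0395]
plane mean [ 0.0322 -0.1645] min [ 0.0304 -0.1667] max [ 0.0348 -0.1627]
p [np.float64(306.7), np.float64(257.0)]
crop.png
scene1.png
top ptr 4 [ 0.04537809 -0.16644492]
top mark 6 [ 0.07588736 -0.16607506]
scene ptr 18 [ 0.04276163 -0.16732854]
scene mark 10 [ 0.07745878 -0.16444424]
```

View pics/scene_end.png

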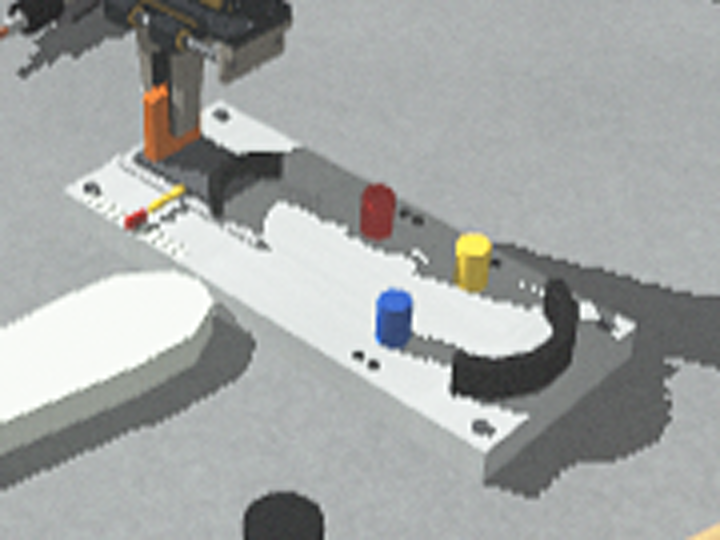

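The crop shows the pointer (165,200) in line with the red mark (137,218). The gripper is still on the fin, and all three pins are seated: blue (394,318) by two pips, red (377,212) by three. The views agree to within 2–3 mm, so I'm handing in.

```bash
python3 -c "
from cell import bot
print(bot.hand_in())"
```

```text
the job is handed in; nothing more can be done
None
```

The job is handed in at about 17 s with no verdict shown: blue is seated in hole 2 and red in hole 3, both let go, yellow is still in hole 1, and the gripper holds the slide at 40 N with the pointer within about 3 mm of the red mark.

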